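Click a coffee sample box's lid shut all round

ROBOT

A 6-joint arm with a two-finger parallel gripper is mounted at the origin on the work surface. World frame = base frame: x ahead of the robot, y to its left, z up, the work surface at z = 0. Lengths are in m, angles in degrees, forces in N, time in s.
With the tool pointing down it reaches from about 0.35 to 0.925 m from the base axis. Payload 6.4 kg.
Tool frame: the origin (TCP) lies at the very end of the fingers, on their centre line; the grasp point (between the pads) lies 19 mm behind it (env.tcp_to_grasp is the distance from the TCP to the grasp point, in m); z points along the fingers, y is the direction in which the jaws open and shut (so a half turn about z gives the same grasp; the last joint's range is limited). The gripper opens to 85 mm and grips with 20 to 120 N. Pads are 22 mm wide; open, the fingers measure 114 mm over their backs; the gripper's body (76 mm by 85 mm) begins 54 mm behind the grasp point. The pads swing forward as they close: fully open they stand 13 mm farther back than shut.
Start: joints at [64.051, 14.043, 89.255, -0, 76.702, -9.975], TCP at [0.179, 0.625, 0.231] pointing down, gripper open.
Joint ranges: [-179.41, 179.41], [-58.25, 129.5], [7.25, 145.43], [-54.29, 234.29], [11.92, 165.04], [-157.13, 157.13]. Speed limits (degrees/s): [147.25, 147.25, 180, 180, 180, 180].

INTERFACE

Orientations are given as a 3x3 rotation matrix whose columns are the frame's x, y, z axes.
In Python, from plant import env gives the robot as it stands.
- The arm moves only by the shell command python3 -m inch 'ROWS' [OPENING] [FORCE]. ROWS is JSON, a list of rows, each a list of 2 entries, a list of its own where there are three numbers: the shift along the tool's x, y, z in m, then the turn about the tool's z in degrees. A call has exactly 10 rows; each row is the pose to reach, as a shift and turn from the pose measured when the call began, along the tool's axes at that moment; what a row does not reach only later rows make up. A row lasts 1/12 s, in which the tool goes at most 41.7 mm and 7.16 degrees, less where a joint would pass 70% of its speed; a pose out of reach is approached as far as the arm can. A call with a gripper value outside its range is refused whole. OPENING is the closure, from 0 (fully open) to 1 (shut), set as the call begins (- or left out, the last holds). The fingers move at their own pace and stop on an object; FORCE is the grip in N (left out, the last holds). Time passes only in rows, so rows that repeat a pose let the fingers close, or fill a call up. It gives the time, the measured TCP pose, the force and the opening at its end, in the units of the state.
- env.get_obs(): the state, without advancing time (a new reading comes with each control period).
- env.capture(name): name is "scene" or "top"; returns a dict with "img" (400x640x3 uint8, red, green, blue), "fov_y" (degrees; the focal length in pixels is half the picture's height over the tangent of half this angle, whatever the lens; pixels are square), "cx", "cy" (the principal point, pixels), "extrinsics" (4x4, takes a point from camera to world coordinates). Camera axes: x right, y down, z forward; pixel columns grow to the right and rows downward; lengths in m; the calibration is good to about 2 mm. A picture is of the moment at which its call begins. There is no depth.
- env.sign_off(): hands the job in, once; it reports no verdict.
The state is a dict: "time_s": time; "q": joint angles; "qd": joint speeds; "joint_efforts": joint torques, N m; "eef_pos": TCP position; "eef_rot": TCP orientation; "ft_force": force on the tool from outside, world axes, zero at the start; "moment": the same for the moment, N m; "grip_width": finger opening in m.
Only numpy, scipy, OpenCV 4.12 (cv2) and the standard library are available. Lean on these libraries where they do the work, as an engineer would, in place of code of your own. Each camera call takes 0.05 s, during which the arm holds its last target.

TASK

The lid of the coffee sample box in the middle of the cart (the one with a small steel cup on it) is not snapped shut all round. Using the fingertips, press down each side of its rim that still stands up until it clicks shut, firmly but without slamming, then take the hand away. Do not lift, tip or shove the box, and leave the cup on the lid and everything else on the cart where it is.

Things in the scene. Friction and masses are not known exactly. Their poses are not given: they have to be found in the camera images.
- tub: Loose grey plastic coffee sample box, white snap lid in place, 192 x 142 mm (x by y), 98 mm tall with rim up, 90 mm all shut, 1 to 1.4 kg. Origin: centre of underside; z up; x along its long sides. The lid: a fixed middle panel (146 x 96 mm, top 86 mm above the underside; fixed corners equally high) framed by four separate straight rim sections, one per side, each 20 mm wide.
- rim_back_top (a point): Middle of the top face of a lid rim section (short section, on the box's +x side, 92 mm long, 20 mm wide, ribbed in the middle; centre at (85, 0) mm in the box's x, y). 98 mm above the box's underside while up, 90 mm when shut; moves with the section. Axes as the box's.
- rim_front_top (a point): Middle of the top face of a lid rim section (short section, on the box's -x side, 92 mm long, 20 mm wide, ribbed in the middle; centre at (-85, 0) mm in the box's x, y). 98 mm above the box's underside while up, 90 mm when shut; moves with the section. Axes as the box's.
- rim_left_top (a point): Middle of the top face of a lid rim section (long section, on the box's +y side, 142 mm long, 20 mm wide, ribbed in the middle; centre at (0, 60) mm in the box's x, y). 98 mm above the box's underside while up, 90 mm when shut; moves with the section. Axes as the box's.
- rim_right_top (a point): Middle of the top face of a lid rim section (long section, on the box's -y side, 142 mm long, 20 mm wide, ribbed in the middle; centre at (0, -60) mm in the box's x, y). 98 mm above the box's underside while up, 90 mm when shut; moves with the section. Axes as the box's.
- rim_back (a joint): How far the back rim section has been pressed straight down, m: 0 = standing up, 0.008 = clicked shut. It resists with about 6 N at first, falling to nothing at 0.005, then snaps down to 0.008 and stays there; let go of before that, it springs back up. Always starts up.
- rim_front (a joint): How far the front rim section has been pressed straight down, m: 0 = standing up, 0.008 = clicked shut. It resists with about 6 N at first, falling to nothing at 0.005, then snaps down to 0.008 and stays there; let go of before that, it springs back up. Always starts up.
- rim_left (a joint): How far the left rim section has been pressed straight down, m: 0 = standing up, 0.008 = clicked shut. It resists with about 6 N at first, falling to nothing at 0.005, then snaps down to 0.008 and stays there; let go of before that, it springs back up. May start up or already shut.
- rim_right (a joint): How far the right rim section has been pressed straight down, m: 0 = standing up, 0.008 = clicked shut. It resists with about 6 N at first, falling to nothing at 0.005, then snaps down to 0.008 and stays there; let go of before that, it springs back up. May start up or already shut.
- cup: Small steel cup, 42 mm across, 34 mm tall, standing loose on the lid panel. Origin: centre of its underside. Leave it there.
- scoop: Wooden-handled spoon, 170 mm long, lying on the cart beside the box. Bystander.
- jar: Sample jar, 50 mm across, 62 mm tall, beside the box. Origin: centre of its underside. Bystander.
- paddle: Flat wooden block, 130 x 35 x 12 mm, lying beside the box. Bystander.
- mug: White mug, 80 mm across, 90 mm tall, on the left of the cart. Bystander.
- tin: Steel tin with a pale label, 80 mm across, 110 mm tall, on the right of the cart. Bystander.
Things that resemble listed ones, but are neither listed nor needed, are in the scene too. What is shaped like the tub but blue is not meant.

How it is judged (in metres and radians):
At the end, for the whole second after the job is handed in: All four rim sections are down by more than 6.5 of their 8 mm (clicked shut) and stay so; the box stands flat on the cart at rest (underside less than 6 mm up, tilt below 0.04 rad); the cup still stands on the lid (value of joint each of rim_back, rim_front, rim_left, rim_right above 0.0065 m and height (world z) of tub below 0.006 m and angle between tub's own z axis and vertical below 0.04 rad and linear speed of tub below 0.02 m/s and z of cup in the frame of tub above 0.08 m and angle between cup's own z axis and vertical below 0.1 rad); the robot touches nothing.
It fails at once if the sample box is lifted 12 mm or tipped by more than 0.12 rad (height (world z) of tub above 0.012 m or angle between tub's own z axis and vertical above 0.12 rad).
It fails at once if the sample box is shoved more than 30 mm from its place (distance of tub from where it was at the start of the episode above 0.03 m).
It fails at once if the sample box is slammed or squashed with more than 70 N (contact force between tub and the fingers above 70 N or contact force between tub and the arm above 70 N).
It fails at once if the cup on the lid is moved by more than 30 mm, lifted or tipped over (distance of cup from where it was at the start of the episode above 0.03 m or angle between cup's own z axis and vertical above 0.5 rad).
It fails at once if another thing on the cart is moved by more than 30 mm, or lifted (distance of any of scoop, jar, paddle, mug, tin from where it was at the start of the episode above 0.03 m).
It also fails if it takes over 51 s, if anything falls off the work surface, if the arm or the gripper's body presses on something with over 40 N, if the wrist force passes 120 N, or if a joint passes its speed limit or range.

## Working session

There is one attempt and no reset: what is moved stays moved. The work goes in short steps, Python scripts to look and compute and a shell command to move; the robot and the scene stay as the last step left them, time stands still between calls to the robot, and variables do not carry over. Pictures are saved under pics/ and viewed, and the job is handed in when it is done.

```bash
ls; mkdir -p pics; cat > h.py <<'E'
import numpy as np,cv2
from plant import env
def cap(n,f):
    c=env.capture(n); cv2.imwrite('pics/'+f,cv2.cvtColor(c['img'],cv2.COLOR_RGB2BGR)); return c
def ray(c,u,v):
    f=c['img'].shape[0]/2/np.tan(np.radians(c['fov_y']/2)); E=np.array(c['extrinsics'])
    d=E[:3,:3]@np.array([(u-c['cx'])/f,(v-c['cy'])/f,1]); return E[:3,3],d
def onz(c,u,v,z):
    o,d=ray(c,u,v); return o+d*(z-o[2])/d[2]
def proj(c,p):
    f=c['img'].shape[0]/2/np.tan(np.radians(c['fov_y']/2)); E=np.array(c['extrinsics'])
    q=E[:3,:3].T@(np.array(p)-E[:3,3]); return q[0]/q[2]*f+c['cx'],q[1]/q[2]*f+c['cy']
E
python3 - <<'E'
from h import *
for n in('scene','top'):
    c=cap(n,n+'0.png'); print(n,c['fov_y'],c['cx'],c['cy'],np.round(c['extrinsics'],3))
o=env.get_obs();print(o['eef_pos'],o['eef_rot'],o['grip_width'],o['ft_force'],o['time_s'])
E
```

```text
pics
scene 43.51319053876005 320.61107781515165 192.79941705454692 [[-0.145  0.613 -0.777  1.517]
 [ 0.989  0.095 -0.109  0.128]
 [ 0.007 -0.785 -0.62   0.859]
 [ 0.     0.     0.     1.   ]]
top 57.586895230296804 320.09990788003495 196.42653963198455 [[-0.003 -0.979  0.203  0.299]
 [-1.     0.003  0.003 -0.008]
 [-0.004 -0.203 -0.979  1.234]
 [ 0.     0.     0.     1.   ]]
[0.17865772 0.62444468 0.23029172] [[-9.61391964e-01  2.75181694e-01 -7.26329457e-04]
 [ 2.75182526e-01  9.61390702e-01 -1.57980998e-03]
 [ 2.63551600e-04 -1.71868979e-03 -9.99998488e-01]] 0.08542612219194987 [-0.28732661 -0.5259328  -0.1511037 ] 0.1
```

View pics/scene0.png

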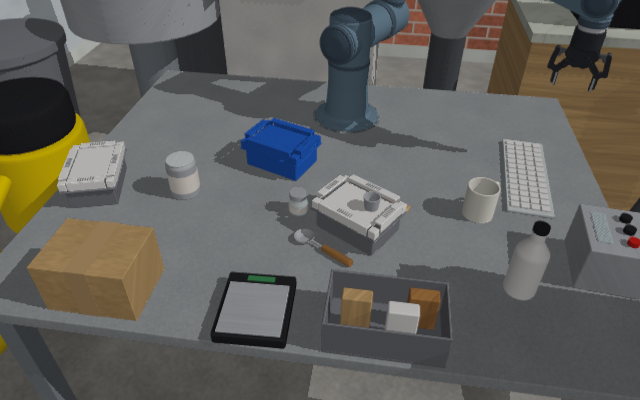

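View pics/top0.png

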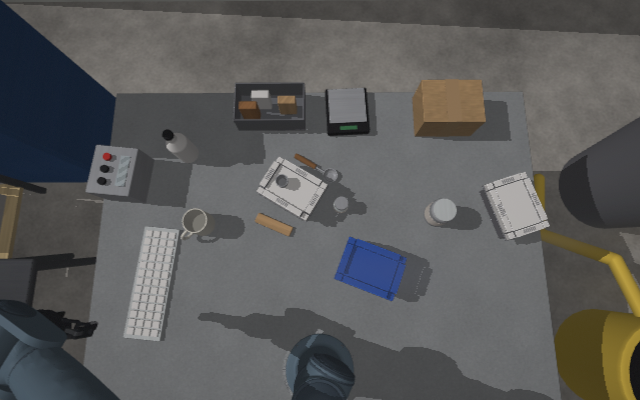

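Things it could be taken for: the white-lid box with a cup at scene (360,208) / top (292,187), the blue box at scene (282,148) / top (371,268), and the white-lid box at the edge at scene (93,165) / top (516,206). By the description it is the first one. I'll check it in a close crop.

```bash
python3 - <<'E'
import cv2,numpy as np
a=cv2.imread('pics/scene0.png')[165:265,280:430]; b=cv2.imread('pics/top0.png')[145:245,240:365]
a=cv2.resize(a,None,fx=5,fy=5,interpolation=2); b=cv2.resize(b,None,fx=5,fy=5,interpolation=2)
cv2.imwrite('pics/ca.png',a);cv2.imwrite('pics/cb.png',b)
E
```

```text
(no output)
```

View pics/ca.png

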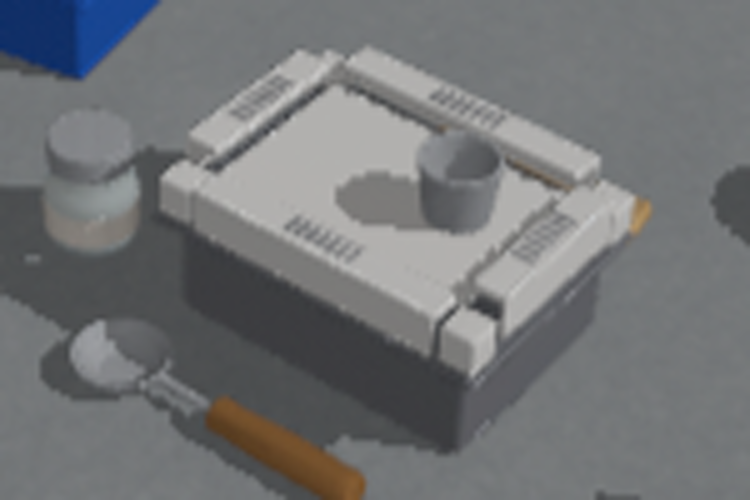

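View pics/cb.png

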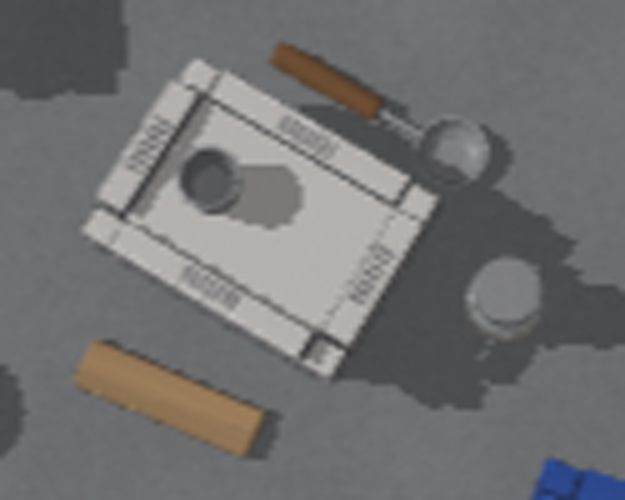

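The crops show the white-lidded grey box with the cup on it. Three sides stand clearly up. The long side nearest the scene camera, crop (320,260), looks flush. Next I'll measure its pose.

```bash
cat >> h.py <<'E'
def lid(c,box,thr=120):
    g=c['img'].astype(int); m=((g.min(2)>thr)&(g.max(2)-g.min(2)<30)).astype(np.uint8)
    x0,y0,x1,y1=box; k=np.zeros_like(m);k[y0:y1,x0:x1]=m[y0:y1,x0:x1]
    k=cv2.morphologyEx(k,cv2.MORPH_CLOSE,np.ones((5,5)))
    n,l,s,ce=cv2.connectedComponentsWithStats(k); i=1+s[1:,4].argmax()
    return max(cv2.findContours((l==i).astype(np.uint8),0,1)[0],key=cv2.contourArea)
E
python3 - <<'E'
from h import *
for n,b in(('top',(250,150,335,225)),('scene',(308,165,412,245))):
    c=env.capture(n); k=lid(c,b)
    for z in(.086,.090,.098):
        P=np.array([onz(c,u,v,z)[:2] for u,v in k[:,0]],np.float32)
        r=cv2.minAreaRect(P*1000); print(n,z,np.round(r[0],1),np.round(r[1],1),round(r[2],1))
    im=cv2.cvtColor(c['img'],cv2.COLOR_RGB2BGR)
    cv2.drawContours(im,[k],-1,(0,0,255),1);x0,y0,x1,y1=b
    cv2.imwrite(f'pics/m_{n}.png',cv2.resize(im[y0-10:y1+10,x0-10:x1+10],None,fx=5,fy=5,interpolation=0))
E
```

```text
top 0.086 [569.6  90.1] [194.5 141.6] 58.9
top 0.09 [568.7  89.8] [193.9 141.2] 58.9
top 0.098 [566.8  89.1] [192.5 140.2] 58.9
scene 0.086 [569.   87.4] [219.7 172.8] 58.5
scene 0.09 [573.9  87.6] [218.6 171.9] 58.5
scene 0.098 [583.7  88.1] [216.3 170.1] 58.5
```

View pics/m_top.png

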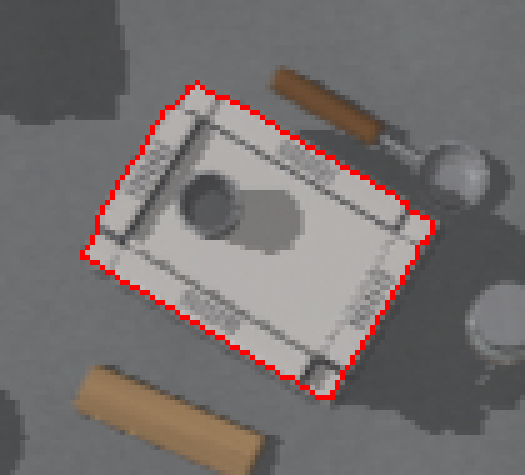

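```bash
python3 - <<'E'
from h import *
c=env.capture('top')
C=np.array([.568,.0897]);a=np.radians(58.8);d=np.array([np.cos(a),np.sin(a)]);n=np.array([-d[1],d[0]])
for nm,uv in dict(dpos=(270,174),nneg=(301.6,172.4),dneg=(314.2,199.4),npos=(282.6,202.4)).items():
    p=onz(c,*uv,.094)[:2]; print(nm,'rib meas',np.round(p,3),'box xy',np.round([(p-C)@d,(p-C)@n],3))
for nm,uv,z in(('cup rim',(282,180.5),.12),('jar',(341,204),.062)):
    p=onz(c,*uv,z)[:2]; print(nm,np.round(p,3),np.round([(p-C)@d,(p-C)@n],3))
for s,nm in((85*d,'dpos'),(-85*d,'dneg'),(60*n,'npos'),(-60*n,'nneg')): print(nm,np.round(C*1000+s,1))
o=env.get_obs();R=np.array(o['eef_rot']);p=np.array(o['eef_pos']);print(o['time_s'],p)
for s in(.06*n,-.06*n): print(np.round(R.T@(np.r_[C+s,.2]-p),4))
E
```

```text
dpos rib meas [0.61  0.158] box xy [ 0.08  -0.001]
nneg rib meas [0.615 0.055] box xy [-0.005 -0.058]
dneg rib meas [0.526 0.014] box xy [-0.086 -0.003]
npos rib meas [0.516 0.115] box xy [-0.005  0.058]
cup rim [0.582 0.115] [0.029 0.002]
jar [ 0.516 -0.073] [-0.166 -0.04 ]
dpos [612.  162.4]
dneg [524.  17.]
npos [516.7 120.8]
nneg [619.3  58.6]
0.25 [0.17875706 0.62466849 0.2307649 ]
[-0.4635 -0.3914  0.0311]
[-0.5793 -0.4229  0.0311]
```

The measurement holds up: the lid comes out at 193 x 141 mm against 192 x 142 given, and the ribs sit within 6 mm of where they should be. I'll use centre (0.566, 0.087) and yaw 58.8°. Now I close the fingers and travel at the present height.

```bash
python3 -m inch '[[[-0.02,-0.017,0],3],[[-0.05,-0.042,0],6],[[-0.08,-0.068,0],9],[[-0.11,-0.093,0],12],[[-0.14,-0.118,0],15],[[-0.17,-0.144,0],15.2],[[-0.2,-0.169,0],15.2],[[-0.23,-0.194,0],15.2],[[-0.26,-0.22,0],15.2],[[-0.28,-0.24,0],15.2]]' 1 40
cat > t.py <<'E'
from h import *
import sys
C=np.array([.566,.087]);a=np.radians(58.8);d=np.array([np.cos(a),np.sin(a)]);n=np.array([-d[1],d[0]])
o=env.get_obs();R=np.array(o['eef_rot']);p=np.array(o['eef_pos'])
print('t',o['time_s'],'p',np.round(p,4),'F',np.round(o['ft_force'],1),'yaw y',round(np.degrees(np.arctan2(R[1,1],R[0,1])),1),'w',round(o['grip_width'],4))
for k,s in dict(dpos=.085*d,dneg=-.085*d,npos=.06*n,nneg=-.06*n).items(): print(k,np.round(R.T@(np.r_[C+s,.098]-p),4))
E
python3 t.py
```

```text
time_s: 1.08
eef_pos: [0.3832, 0.3145, 0.2311]
eef_rot: [[-0.855, 0.519, 0.0], [0.519, 0.855, -0.001], [-0.001, -0.001, -1.0]]
ft_force: [0.2, 0.0, -0.8]
grip_width: -0.0001
t 1.0833 p [0.3832 0.3145 0.2311] F [ 0.2  0.  -0.8] yaw y 58.7 w -0.0001
dpos [-0.2741 -0.0145  0.1333]
dneg [-0.2743 -0.1845  0.1334]
npos [-0.2142 -0.0996  0.1333]
nneg [-0.3342 -0.0995  0.1334]
```

```bash
python3 -m inch '[[[-0.03,-0.014,0],0],[[-0.06,-0.028,0],0],[[-0.09,-0.042,0.01],0],[[-0.12,-0.056,0.02],0],[[-0.15,-0.07,0.04],0],[[-0.18,-0.084,0.06],0],[[-0.2,-0.093,0.08],0],[[-0.214,-0.1,0.1],0],[[-0.214,-0.1,0.11],0],[[-0.214,-0.1,0.11],0]]' 1 40 >/dev/null
python3 t.py; python3 - <<'E'
from h import *
for n,b in(('scene',(260,100,450,280)),('top',(230,130,360,240))):
    c=cap(n,n+'1.png');x0,y0,x1,y1=b
    cv2.imwrite(f'pics/{n}1c.png',cv2.resize(cv2.imread(f'pics/{n}1.png')[y0:y1,x0:x1],None,fx=3.2,fy=3.2,interpolation=2))
E
```

```text
t 1.9167 p [0.5125 0.1174 0.1186] F [ 0.2 -0.   0.9] yaw y 58.6 w -0.0
dpos [-0.0614  0.087   0.02  ]
dneg [-0.0619 -0.083   0.0206]
npos [-0.0016  0.0018  0.0205]
nneg [-0.1216  0.0021  0.0201]
```

View pics/scene1c.png

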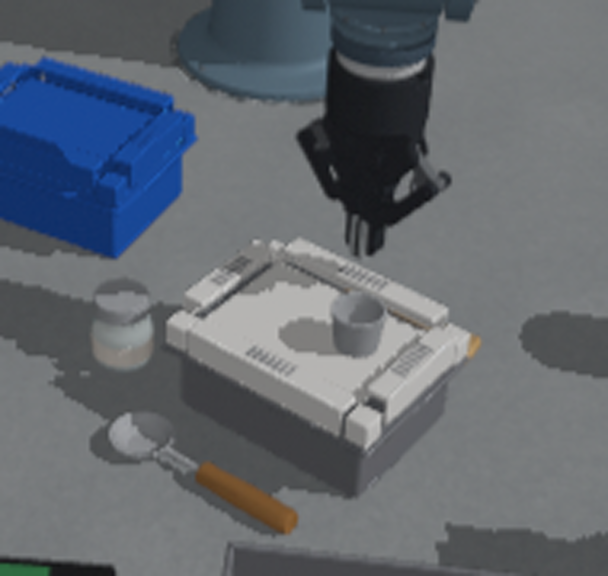

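View pics/top1c.png

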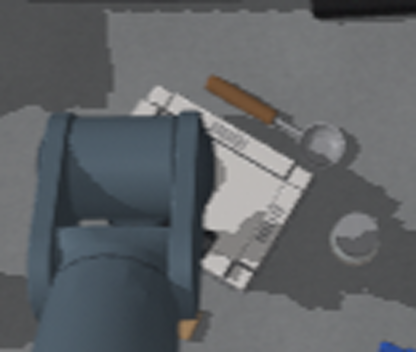

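The fingertips, scene crop (365,250), hang just over the back long side's ribs at (363,275), and nothing has been disturbed. Now I press gently.

```bash
python3 -m inch '[[[-0.001,0.001,0.006],0],[[-0.002,0.002,0.012],0],[[-0.002,0.002,0.016],0],[[-0.002,0.002,0.018],0],[[-0.002,0.002,0.0195],0],[[-0.002,0.002,0.021],0],[[-0.002,0.002,0.022],0],[[-0.002,0.002,0.023],0],[[-0.002,0.002,0.023],0],[[-0.002,0.002,0.023],0]]' >/dev/null
python3 t.py
```

```text
t 2.85 p [0.5167 0.1191 0.0986] F [-0.3 -0.  -0.3] yaw y 58.8 w -0.0002
dpos [-0.0587  0.0831  0.0005]
dneg [-0.0588 -0.0869  0.0007]
npos [ 0.0012 -0.0019  0.0006]
nneg [-0.1188 -0.0019  0.0006]
```

```bash
python3 -m inch '[[[0,0,0.001],0],[[0,0,0.002],0],[[0,0,0.003],0],[[0,0,0.004],0],[[0,0,0.004],0],[[0,0,0.004],0],[[0,0,0.004],0],[[0,0,0.004],0],[[0,0,0.004],0],[[0,0,0.004],0]]' >/dev/null
python3 t.py
```

```text
t 3.6833 p [0.517  0.1191 0.0947] F [-0.1 -0.6  2.5] yaw y 58.8 w -0.0
dpos [-0.0585  0.083  -0.0033]
dneg [-0.0586 -0.087  -0.0032]
npos [ 0.0015 -0.0021 -0.0033]
nneg [-0.1185 -0.002  -0.0032]
```

Contact: about 2.5 N and 3–4 mm down. I'll push on past the snap point.

```bash
python3 -m inch '[[[0,0,0.001],0],[[0,0,0.0015],0],[[0,0,0.002],0],[[0,0,0.0025],0],[[0,0,0.003],0],[[0,0,0.0035],0],[[0,0,0.004],0],[[0,0,0.004],0],[[0,0,0.004],0],[[0,0,0.004],0]]' >/dev/null
python3 t.py
```

```text
t 4.5167 p [0.517  0.1191 0.0907] F [ 0.1 -0.  -0.3] yaw y 58.8 w -0.0003
dpos [-0.0585  0.083  -0.0073]
dneg [-0.0586 -0.087  -0.0072]
npos [ 0.0014 -0.0021 -0.0073]
nneg [-0.1186 -0.002  -0.0072]
```

The force dropped to zero at z = 0.0907, so it snapped. I'll lift well over the cup and go to the opposite long side to probe it.

```bash
python3 -m inch '[[[0,0,-0.02],0],[[0,0,-0.05],0],[[0,0,-0.075],0],[[-0.03,0,-0.085],0],[[-0.06,0,-0.085],0],[[-0.09,-0.001,-0.075],0],[[-0.119,-0.002,-0.055],0],[[-0.119,-0.002,-0.035],0],[[-0.119,-0.002,-0.025],0],[[-0.119,-0.002,-0.025],0]]' >/dev/null
python3 t.py; python3 - <<'E'
from h import *
for n,b in(('scene',(260,100,450,280)),):
    c=cap(n,n+'2.png');x0,y0,x1,y1=b
    cv2.imwrite(f'pics/{n}2c.png',cv2.resize(cv2.imread(f'pics/{n}2.png')[y0:y1,x0:x1],None,fx=3.2,fy=3.2,interpolation=2))
E
```

```text
t 5.35 p [0.6153 0.0558 0.1124] F [-0.   0.   0.1] yaw y 58.7 w 0.0001
dpos [0.0583 0.0861 0.0144]
dneg [ 0.0582 -0.0839  0.0149]
npos [0.1183 0.001  0.015 ]
nneg [-0.0017  0.0011  0.0144]
```

View pics/scene2c.png

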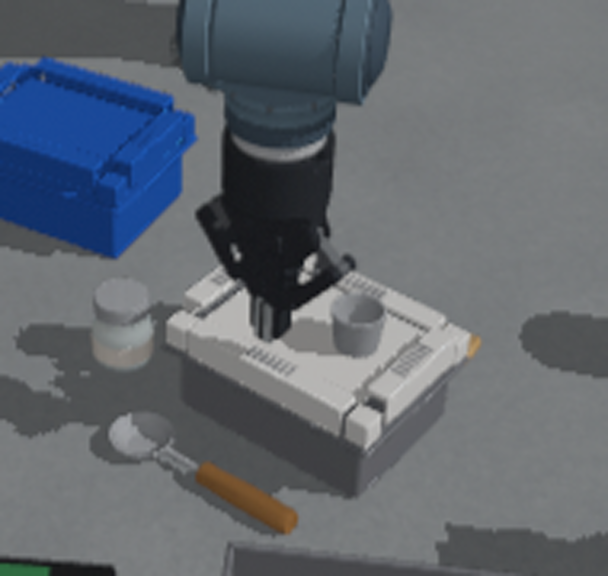

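The far long side is now down, and the fingertips at crop (270,335) are over the near long side's ribs at (272,362). I'll probe it slowly.

```bash
python3 -m inch '[[[-0.002,0.001,0.005],0],[[-0.002,0.001,0.01],0],[[-0.002,0.001,0.013],0],[[-0.002,0.001,0.015],0],[[-0.002,0.001,0.0165],0],[[-0.002,0.001,0.018],0],[[-0.002,0.001,0.0185],0],[[-0.002,0.001,0.0185],0],[[-0.002,0.001,0.0185],0],[[-0.002,0.001,0.0185],0]]' >/dev/null
python3 t.py
```

```text
t 6.2333 p [0.6185 0.0559 0.096 ] F [ 0.9  1.1 -0.5] yaw y 58.8 w -0.0003
dpos [ 0.0611  0.0844 -0.002 ]
dneg [ 0.061  -0.0856 -0.0017]
npos [ 0.121  -0.0006 -0.0018]
nneg [ 0.001  -0.0006 -0.002 ]
```

```bash
python3 -m inch '[[[0,0,0.001],0],[[0,0,0.0015],0],[[0,0,0.002],0],[[0,0,0.0025],0],[[0,0,0.003],0],[[0,0,0.0035],0],[[0,0,0.0035],0],[[0,0,0.0035],0],[[0,0,0.0035],0],[[0,0,0.0035],0]]' >/dev/null
python3 t.py
python3 -m inch '[[[0,0,0.004],0],[[0,0,0.0045],0],[[0,0,0.005],0],[[0,0,0.0055],0],[[0,0,0.006],0],[[0,0,0.006],0],[[0,0,0.006],0],[[0,0,0.006],0],[[0,0,0.006],0],[[0,0,0.006],0]]' >/dev/null; python3 t.py
```

```text
t 7.0667 p [0.6185 0.0559 0.0925] F [ 0.4  0.3 -0.6] yaw y 58.8 w 0.0
dpos [ 0.0611  0.0844 -0.0055]
dneg [ 0.061  -0.0856 -0.0052]
npos [ 0.1211 -0.0007 -0.0052]
nneg [ 0.0011 -0.0006 -0.0055]
t 7.9 p [0.6198 0.0557 0.0899] F [-6.5  0.2 16.5] yaw y 58.8 w 0.0001
dpos [ 0.0622  0.0839 -0.0082]
dneg [ 0.0622 -0.0861 -0.008 ]
npos [ 0.1222 -0.0011 -0.0081]
nneg [ 0.0022 -0.0011 -0.0081]
```

A hard stop at z = 0.0899 with 16 N and no spring beforehand: this side was already shut. Next I lift and go to the short sides, once I've seen the joint 6 margin.

```bash
python3 -m inch '[[[0,0,-0.02],0],[[0,0,-0.04],0],[[0,0,-0.065],0],[[0,0,-0.085],0],[[0.01,-0.014,-0.085],0],[[0.02,-0.028,-0.085],0],[[0.03,-0.042,-0.085],0],[[0.04,-0.056,-0.085],0],[[0.05,-0.07,-0.085],0],[[0.061,-0.086,-0.085],0]]' >/dev/null; python3 t.py; python3 -c "
from plant import env;print(env.get_obs()['q'])"
```

```text
t 8.7333 p [0.5224 0.0137 0.1748] F [ 0.1 -0.1  1.3] yaw y 58.8 w -0.0
dpos [0.0006 0.1704 0.0766]
dneg [0.0007 0.0004 0.0768]
npos [0.0607 0.0854 0.0767]
nneg [-0.0593  0.0854  0.0767]
[-1.09109492e+01  3.31654748e-01  1.10514090e+02 -6.79651858e-02
  6.91732970e+01 -6.97041281e+01]
```

```bash
python3 -m inch '[[[0,0,0],6],[[0,0,0],12],[[0,0,0],18],[[0,0,0],24],[[0,0,0],30],[[0,0,0],36],[[0,0,0],42],[[0,0,0],48],[[0,0,0],54],[[0,0,0],60]]' >/dev/null;  python3 -m inch '[[[0,0,0.005],6],[[0,0,0.01],12],[[0,0,0.02],18],[[0,0,0.03],24],[[0,0,0.04],30],[[0,0,0.05],30],[[0,0,0.06],30],[[0,0,0.065],30],[[0,0,0.065],30],[[0,0,0.065],30]]' >/dev/null; python3 t.py; python3 - <<'E'
from h import *
for n,b in(('scene',(260,100,450,280)),):
    c=cap(n,n+'3.png');x0,y0,x1,y1=b
    cv2.imwrite(f'pics/{n}3c.png',cv2.resize(cv2.imread(f'pics/{n}3.png')[y0:y1,x0:x1],None,fx=3.2,fy=3.2,interpolation=2))
E
```

```text
t 10.4 p [0.5222 0.0136 0.1094] F [0.4 0.  0.2] yaw y -31.4 w 0.0001
dpos [ 0.1705 -0.0012  0.0112]
dneg [ 0.0005 -0.0005  0.0114]
npos [ 0.0852 -0.0609  0.0113]
nneg [0.0857 0.0591 0.0112]
```

View pics/scene3c.png

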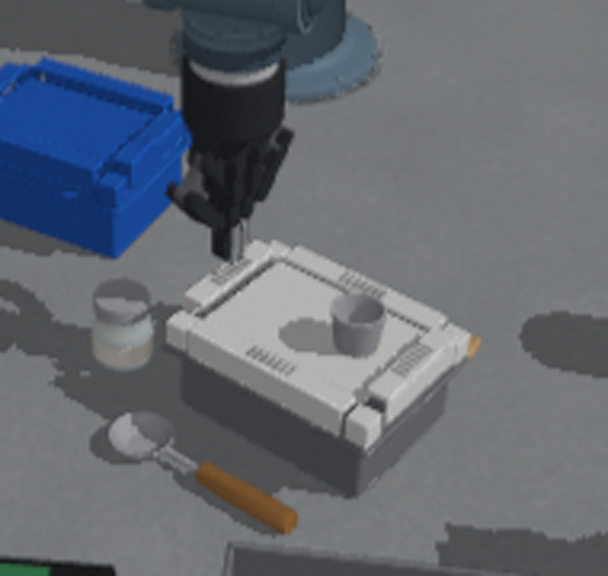

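The tips at crop (230,255) are above the short side's ribs at (232,272), and both long sides look level. Now I press this one.

```bash
python3 -m inch '[[[0.001,0,0.005],0],[[0.001,0,0.009],0],[[0.001,0,0.011],0],[[0.001,0,0.012],0],[[0.001,0,0.013],0],[[0.001,0,0.014],0],[[0.001,0,0.0145],0],[[0.001,0,0.0145],0],[[0.001,0,0.0145],0],[[0.001,0,0.0145],0]]' >/dev/null; python3 t.py
python3 -m inch '[[[0,0,0.0005],0],[[0,0,0.001],0],[[0,0,0.0015],0],[[0,0,0.002],0],[[0,0,0.0025],0],[[0,0,0.003],0],[[0,0,0.0035],0],[[0,0,0.004],0],[[0,0,0.004],0],[[0,0,0.004],0]]' >/dev/null; python3 t.py
```

```text
t 11.2833 p [0.523  0.0145 0.0955] F [-3.1  2.   3.3] yaw y -31.4 w 0.0
dpos [ 0.1693 -0.0015 -0.0027]
dneg [-0.0007 -0.0008 -0.0025]
npos [ 0.0841 -0.0611 -0.0026]
nneg [ 0.0846  0.0589 -0.0026]
t 12.1167 p [0.523  0.0144 0.0914] F [-0.1  0.1 -0. ] yaw y -31.4 w 0.0001
dpos [ 0.1693 -0.0015 -0.0068]
dneg [-0.0007 -0.0008 -0.0066]
npos [ 0.0841 -0.0611 -0.0067]
nneg [ 0.0846  0.0589 -0.0067]
```

Snapped. Now I lift high over the cup and go to the other short side.

```bash
python3 -m inch '[[[0,0,-0.025],0],[[0,0,-0.055],0],[[0,0,-0.085],0],[[0,0,-0.1],0],[[0.03,0,-0.1],0],[[0.06,0,-0.1],0],[[0.09,0,-0.1],0],[[0.12,0,-0.1],0],[[0.15,-0.001,-0.1],0],[[0.17,-0.0015,-0.1],0]]' >/dev/null; python3 t.py
python3 -m inch '[[[0,0,0],0],[[0,0,0.01],0],[[0,0,0.025],0],[[0,0,0.04],0],[[0,0,0.055],0],[[0,0,0.065],0],[[0,0,0.075],0],[[0,0,0.08],0],[[0,0,0.08],0],[[0,0,0.08],0]]' >/dev/null; python3 t.py; python3 - <<'E'
from h import *
for n,b in(('scene',(260,100,450,280)),):
    c=cap(n,n+'4.png');x0,y0,x1,y1=b
    cv2.imwrite(f'pics/{n}4c.png',cv2.resize(cv2.imread(f'pics/{n}4.png')[y0:y1,x0:x1],None,fx=3.2,fy=3.2,interpolation=2))
E
```

```text
t 12.95 p [0.6113 0.1626 0.1911] F [-0.5  0.   0.5] yaw y -31.4 w -0.0001
dpos [-0.0031  0.0004  0.0931]
dneg [-0.1731  0.0009  0.0932]
npos [-0.0882 -0.0593  0.0931]
nneg [-0.0879  0.0607  0.0932]
t 13.7833 p [0.6114 0.1623 0.1113] F [0.1 0.7 0.8] yaw y -31.4 w 0.0001
dpos [-0.0029  0.0002  0.0133]
dneg [-0.1729  0.0007  0.0134]
npos [-0.0881 -0.0595  0.0133]
nneg [-0.0877  0.0605  0.0134]
```

View pics/scene4c.png

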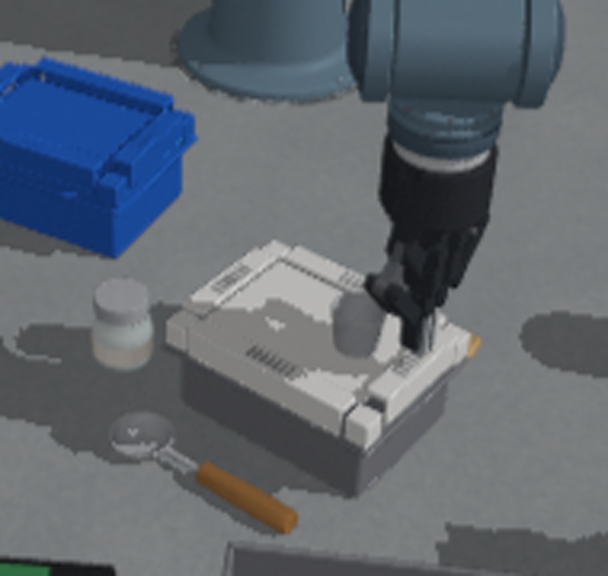

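The tips at crop (418,350) hang over the last short side, about 3 mm outward of its ribs at (410,358). The cup stands clear. I press with a small inward correction.

```bash
python3 -m inch '[[[-0.002,0,0.005],0],[[-0.002,0,0.01],0],[[-0.002,0,0.013],0],[[-0.002,0,0.014],0],[[-0.002,0,0.015],0],[[-0.002,0,0.016],0],[[-0.002,0,0.0165],0],[[-0.002,0,0.0165],0],[[-0.002,0,0.0165],0],[[-0.002,0,0.0165],0]]' >/dev/null; python3 t.py
python3 -m inch '[[[0,0,0.0005],0],[[0,0,0.001],0],[[0,0,0.0015],0],[[0,0,0.002],0],[[0,0,0.0025],0],[[0,0,0.003],0],[[0,0,0.0035],0],[[0,0,0.004],0],[[0,0,0.004],0],[[0,0,0.004],0]]' >/dev/null; python3 t.py
```

```text
t 14.6667 p [0.6107 0.1607 0.0955] F [-2.7 -1.   2.8] yaw y -31.4 w 0.0004
dpos [-0.0012 -0.0001 -0.0025]
dneg [-0.1712  0.0004 -0.0025]
npos [-0.0864 -0.0598 -0.0026]
nneg [-0.086   0.0602 -0.0025]
t 15.5 p [0.6107 0.1607 0.0914] F [0.6 0.3 0.4] yaw y -31.4 w -0.0002
dpos [-0.0012 -0.0001 -0.0066]
dneg [-0.1712  0.0004 -0.0066]
npos [-0.0864 -0.0598 -0.0067]
nneg [-0.086   0.0602 -0.0066]
```

Snapped. I lift off, move aside and check.

```bash
python3 -m inch '[[[0,0,-0.03],0],[[0,0,-0.06],0],[[0,0,-0.09],0],[[0,0,-0.12],0],[[0,0,-0.15],0],[[0.02,-0.02,-0.15],0],[[0.05,-0.04,-0.15],0],[[0.08,-0.06,-0.15],0],[[0.11,-0.08,-0.15],0],[[0.13,-0.1,-0.15],0]]' >/dev/null; python3 -m inch '[[[0.02,-0.02,0],0],[[0.04,-0.04,0],0],[[0.06,-0.06,0],0],[[0.08,-0.08,0],0],[[0.1,-0.1,0],0],[[0.12,-0.12,0],0],[[0.13,-0.13,0],0],[[0.13,-0.13,0],0],[[0.13,-0.13,0],0],[[0.13,-0.13,0],0]]' >/dev/null; python3 t.py; python3 - <<'E'
from h import *
I=[]
for n,b in(('scene',(300,160,420,260)),('top',(240,140,360,240))):
    c=cap(n,n+'5.png');x0,y0,x1,y1=b
    I.append(np.vstack([cv2.resize(cv2.imread(f'pics/{n}{k}.png')[y0:y1,x0:x1],None,fx=3,fy=3,interpolation=2) for k in (0,5)]))
cv2.imwrite('pics/cmp.png',np.hstack(I))
c=env.capture('top');k=lid(c,(250,150,335,225));P=np.array([onz(c,u,v,.088)[:2] for u,v in k[:,0]],np.float32)*1000
print(cv2.minAreaRect(P))
E
```

```text
t 17.1667 p [0.5499 0.5037 0.2413] F [-0.1  0.4 -0. ] yaw y -31.4 w 0.0001
dpos [-0.2624  0.2303  0.1436]
dneg [-0.4324  0.2308  0.1435]
npos [-0.3476  0.1705  0.1434]
nneg [-0.3472  0.2905  0.1436]
((571.643798828125, 91.29335021972656), (200.0692901611328, 141.24241638183594), 58.799129486083984)
```

View pics/cmp.png

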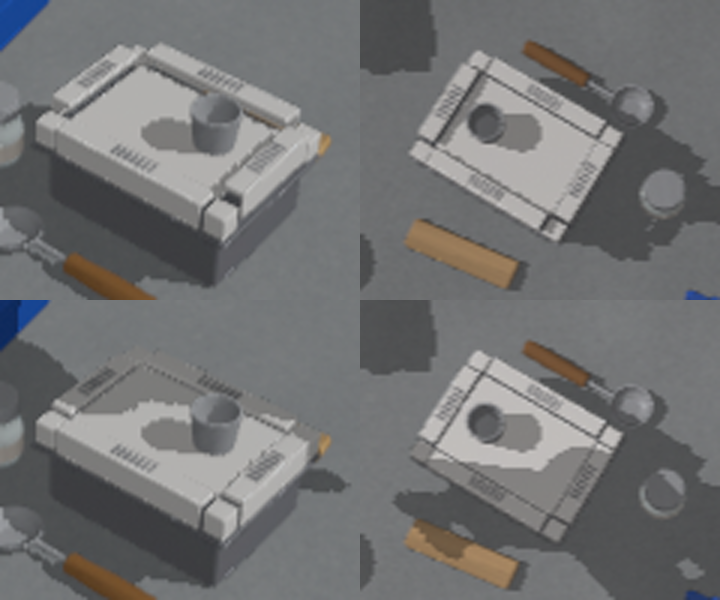

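View pics/scene5.png

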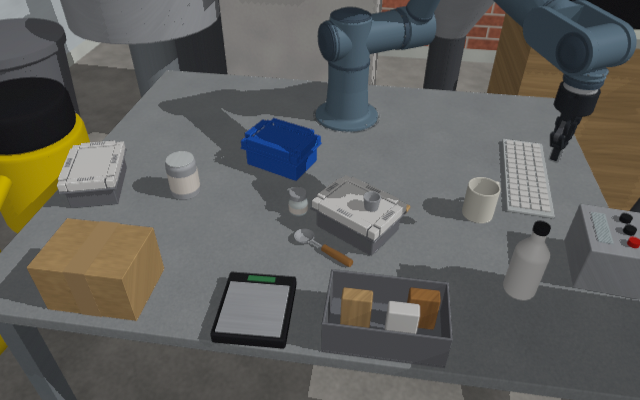

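The before/after pair shows the box, cup, scoop, jar and paddle in place, with the right short side and both long sides down. The left short side, scene (328,188), lies in shade, so I'll zoom in on it.

```bash
python3 - <<'E'
import cv2,numpy as np
I=[cv2.convertScaleAbs(cv2.resize(cv2.imread(f'pics/scene{k}.png')[168:228,305:355],None,fx=8,fy=8,interpolation=0),alpha=a) for k,a in((3,1),(5,1.3))]
cv2.imwrite('pics/z.png',np.hstack(I))
E
```

```text
(no output)
```

View pics/z.png

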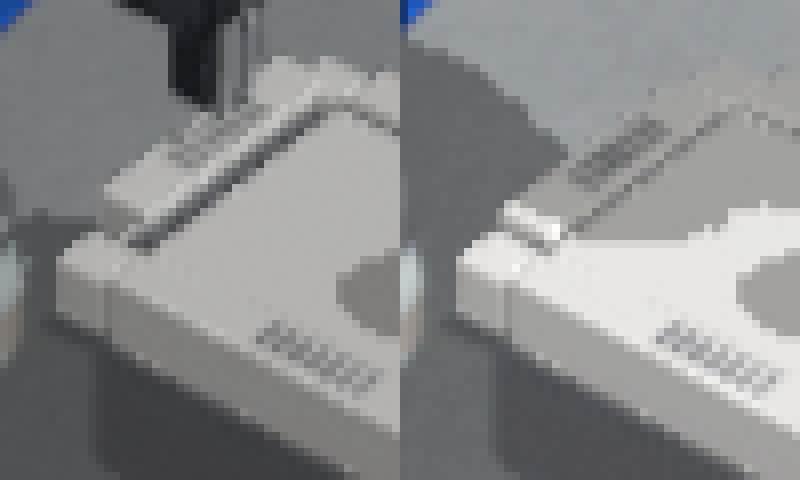

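The section's inner face, tall and dark before at zoom (230,180), has shrunk to a thin line, so it is down. I'm handing in.

```bash
python3 -c "
from plant import env;print(env.sign_off())"
```

```text
the job is handed in; nothing more can be done
None
```

All four sides of the lid rim are now shut, as far as the force readings and pictures show. I handed the job in at about 17 s; the sign-off gives no verdict.

- **Pressed shut:** I pressed three raised sides (both short ones and the long one nearest the robot) with the closed fingertips. Each showed about 2.5 to 5 N of resistance, which dropped to zero as it clicked.
- **Already shut:** The other long side did not spring when I probed it. It stopped hard at 90 mm. I pressed it a little harder than needed, to about 18 N, well below the 70 N limit.
- **Final pictures:** All four rim sections are down. The cup is standing on the lid, and the box, scoop, jar and paddle are where they started. The mug also looks unmoved. I did not check the tin separately. The hand is clear of everything.
- **Check that disagreed:** My last measurement of the lid outline gave 200 x 141 mm instead of 192 x 142 mm. The arm's shadow across the lid probably spoiled the outline. The measured centre was about 3 mm off the first reading and the angle was the same, so I do not think the box moved.

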